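# Open the bonding press and take the glued phone out

### The arm

A 6-joint arm with a two-finger parallel gripper is mounted at the origin on the work surface. World frame = base frame: x ahead of the robot, y to its left, z up, the work surface at z = 0. Lengths are in m, angles in rad, forces in N, time in s.
With the tool pointing down it reaches from about 0.35 to 0.875 m from the base axis. Payload 15.5 kg.
Tool frame: the origin (TCP) lies at the very end of the fingers, on their centre line; the grasp point (between the pads) lies 19 mm behind it; z points along the fingers, y is the direction in which the jaws open and shut (so a half turn about z gives the same grasp; the last joint's range is limited). The gripper opens to 85 mm and grips with 20 to 120 N. Pads are 22 mm wide; open, the fingers measure 114 mm over their backs; the gripper's body (76 mm by 85 mm) begins 54 mm behind the grasp point. The pads swing forward as they close: fully open they stand 13 mm farther back than shut.
Start: joints at [1.161, 0.494, 1.345, -0, 1.302, -0.096], TCP at [0.193, 0.594, 0.231] pointing down, gripper open.
Joint ranges: [-2.91, 2.91], [-0.82, 2.16], [0.22, 2.67], [-1.22, 4.37], [0.12, 2.79], [-3.08, 3.08]. Speed limits (rad/s): [1.89, 1.89, 2.57, 3.01, 3.01, 3.01].

### API

Orientations are given as a unit quaternion [x, y, z, w].
In Python, from workcell import robot, imaging gives the robot as it stands. The module is installed in compiled form; this text tells all that it offers.
- The arm moves only by the tool arm_command, never from a script. Its argument "increments" is a list of rows, each a list of 3 entries, a list of its own where there are three numbers: the shift along the tool's x, y, z in mm, then the turn, a rotation vector about the tool's x, y, z in degrees, then the closure, from 0 (fully open) to 1 (shut). In form: [[[tx, ty, tz], [wx, wy, wz], fingers], ...]. A call has 1 to 12 rows; each row is the pose to reach, as a shift and turn from the pose commanded when the call began, along the tool's axes at that moment; what a row does not reach only later rows make up. A row lasts 1/10 s, in which the tool goes at most 50 mm and 8.59 degrees, less where a joint would pass 70% of its speed; a pose out of reach is approached as far as the arm can. A call with a gripper value outside its range is refused whole. The fingers move at their own pace and stop on an object; "squeeze" is the grip in N (left out, the last holds). Time passes only in rows, so rows that repeat a pose let the fingers close. It gives the time, the measured TCP pose, the force and the opening at its end, in the units of the state.
- robot.sense(): the state, without advancing time (a new reading comes with each control period).
- imaging.read_camera(name): name is "scene" or "top" or "wrist"; returns a dict with "color" (480x640x3 uint8, red, green, blue), "fx", "fy", "cx", "cy" (pixels), "k1" (the pictures are not rectified: a ray, as slopes to the right and down, at radius r is drawn at 1 + k1 r^2 times it, then the intrinsics apply), "R" (3x3) and "t" (3): a world point X has camera coordinates R X + t; the wrist camera has in their place "T_tool_cam" (4x4, takes a point from camera to tool coordinates, whose origin is the TCP and whose axes are the flange's). Camera axes: x right, y down, z forward; pixel columns grow to the right and rows downward; lengths in m; the calibration is good to about 2 mm. A picture is of the moment at which its call begins: read the wrist's pose just before it. There is no depth.
- robot.finish_job(): hands the job in, once; it reports no verdict.
The state is a dict: "clock": time; "q": joint angles; "qd": joint speeds; "tau": joint torques, N m; "tool_pos": TCP position; "eef_rot": TCP orientation; "ft_force": force on the tool from outside, world axes, zero at the start; "torque": the same for the moment, N m; "finger_gap": finger opening in m.
Only numpy, scipy, OpenCV 4.12 (cv2) and the standard library are available. Lean on these libraries where they do the work, as an engineer would, in place of code of your own. Each camera call takes 0.05 s, during which the arm holds its last target. There are 200 camera calls.

### The job

The glue has set: open the screw press by turning its red handwheel counter-clockwise by the black spinning handle, letting your hand rise with the stem, until the crosshead is snug up against the orange stop collars; use feeling, not force, on the handle and stop. Leave the press snug and open like that, then take the phone carrier out of the press by its yellow tab and lay it flat in the middle of the blue mat, lengthwise on it. Leave everything else on the bench alone.

Things in the scene. Friction and masses are not known exactly. Their poses are not given: they have to be found in the camera images.
- press: Screw press, fixed: aluminium base 205 x 170 x 14 mm, columns at y = +-68 mm, grey bridge with its top 122 mm up. Origin: on the bench under the stem axis. The base runs from x = -140 mm (open front) to +65 mm; the carrier is drawn out along -x of the press. It stands left or right of the middle, the mat on the other side
- stem: Moving part of the press; rises straight up and does not itself turn: rubber-faced foot 40 x 56 mm, screw, crosshead bar (upper face 32 mm above the origin). Origin: centre of the foot's underside. It carries the wheel. Rises 27 mm per turn of the wheel counter-clockwise from above; the other way crushes the phone (limit 25 N). Stays where it is left. Starts down, foot on the phone
- hub (a point): Centre of the red handwheel, on the stem axis, on top of its hub (rim top 2 mm lower); rises with the stem. Free, the screw takes 3 to 6 N at the handle; against the stop the push grows about 1 N per mm of handle travel; 6 to 12 N along the circle seats it, 20 N overstrains it. The screw end bends sideways 1 mm per 14 N of hand force; over 1.5 mm strains it
- handle (a point): Centre (half-way up) of the black handle: upright cylinder 18 mm wide, 56 mm tall, standing on the wheel rim 45 mm from the wheel axis, from 28 mm below to 28 mm above this point. It spins freely on its own pin, so the hand need not turn as it goes round. Grip it with 25 N or more or it slips along the fingers
- stop: The stop: two orange collars (32 mm wide, 12 mm tall) clamped around the press columns, which the crosshead's upper face meets from below when the press is fully open. Their height differs from day to day and is not given: the stem must rise between 13 and 23 mm, to be found by feel. The origin does not show it: it lies on the stem axis, level with the bridge's underside, 100 mm above the bench
- carrier: Loose aluminium carrier 165 x 80 mm holding the dark phone, about 0.35 kg. Origin: its centre, 6 mm above its underside; x points from the tab end to the far end, z up. Its rim reaches 14 mm above the origin, so it passes the foot only once the stem is 10 mm up. Starts on the press base, far end under the foot. Draw it 90 mm or more along -x of the press before lifting it
- tab (a point): Centre of the gripping part of the carrier's upright yellow tab: plate 12 mm thick (carrier y), 30 mm long (carrier x); its top is 20 mm above this point, a dark steel block begins 24 mm below it. The point lies 64 mm from the carrier's origin along its -x and 36 mm above it
- mat: Blue silicone mat 220 x 170 x 4 mm, fixed on the bench; origin at the centre of its underside, x along its length
- spray: Bystander, not to be moved: yellow spray can, 54 mm wide, 170 mm tall, standing. Origin: under its middle
- flux: Bystander, not to be moved: small bottle, 28 mm wide, 60 mm tall, standing between press and mat. Origin: under its middle
- dish: Bystander, not to be moved: steel screw dish, 68 mm wide, 20 mm tall. Origin: under its middle
- driver: Bystander, not to be moved: blue-handled screwdriver, 160 mm long, lying. Origin: under its middle
- tape: Bystander, not to be moved: roll of blue tape lying flat, 70 mm wide, 24 mm tall. Origin: under its middle
- oldphone: Bystander, not to be moved: old dark phone lying flat, 150 x 72 x 9 mm. Origin: under its middle
- giftbox: Bystander, not to be moved: white and red phone box, 160 x 85 x 30 mm. Origin: under its middle

How it is judged:
On the way:
1. the crosshead is snug against the stop collars and the hand has let go of the wheel (contact force between stem and stop above 2 N and contact force between each of the arm, the fingers and stem below 0.5 N), for 0.2 s.
At the end, for the whole second after the job is handed in: The carrier lies flat on the blue mat, its centre within 30 mm of the mat's centre and its length within 0.25 rad of the mat's; the crosshead still presses on the stop collars (more than 2 N) (horizontal distance between carrier and mat below 0.03 m and angle between the x axis of carrier and the x axis of mat, either way round below 0.25 rad and z of carrier in the frame of mat below 0.013 m and angle between carrier's own z axis and vertical below 0.06 rad and contact force between stem and stop above 2 N); the robot touches nothing.
It fails at once if the wheel is pushed or pulled sideways so hard that the screw end bends by more than 1.5 mm (about 21 N) (horizontal distance between hub and stem above 0.0015 m).
It fails at once if the crosshead is forced against the stop collars with more than 180 N (about 20 N along the circle at the handle) (contact force between stem and stop above 180 N).
It fails at once if the phone is crushed, or dragged against the foot: more than 25 N between foot and carrier (contact force between stem and carrier above 25 N).
It fails at once if a bystander is moved by more than 30 mm (distance of any of spray, flux, dish, driver, tape, oldphone, giftbox from where it was at the start of the episode above 0.03 m).
It also fails if it takes over 72 s, if anything falls off the work surface, if the arm or the gripper's body presses on something with over 40 N, if the wrist force passes 120 N, or if a joint passes its speed limit or range.

## Working session

There is one attempt and no reset: what is moved stays moved. The work goes in short steps, Python scripts to look and compute and a tool call to move; the robot and the scene stay as the last step left them, time stands still between calls to the robot, and variables do not carry over. Pictures are saved under pics/ and viewed, about 8 in all and at most 12, crops included, and the job is handed in when it is done.

Besides the shell and the picture viewer there is one more tool, called after "Emit:" by a JSON object that holds its "name" and its "arguments". arm_command: Moves the arm, as the interface text tells. Its arguments: {"type":"object","properties":{"increments":{"type":"array"},"squeeze":{"type":"number"}},"required":["increments"]}

```bash
mkdir -p pics
cat > h.py <<'E'
import numpy as np, cv2
from scipy.spatial.transform import Rotation as Ro
from workcell import robot, imaging
def snap(name,fn):
    s=robot.sense(); c=imaging.read_camera(name)
    if 'R' not in c:
        T=np.eye(4);T[:3,:3]=Ro.from_quat(s['eef_rot']).as_matrix();T[:3,3]=s['tool_pos']
        W=np.linalg.inv(T@np.array(c['T_tool_cam'])); c['R']=W[:3,:3];c['t']=W[:3,3]
    cv2.imwrite('pics/'+fn+'.png',c['color'][:,:,::-1])
    np.savez('pics/'+fn+'.npz',**{k:np.array(v) for k,v in c.items()})
    return c
def load(fn): return dict(np.load('pics/'+fn+'.npz'))
def ray(c,u,v):
    K=np.array([[c['fx'],0,c['cx']],[0,c['fy'],c['cy']],[0,0,1]],float)
    p=cv2.undistortPoints(np.array([[[u,v]]],float),K,np.array([c['k1'],0,0,0.]),None,None,None) if False else None
    x,y=(u-c['cx'])/c['fx'],(v-c['cy'])/c['fy']; a,b=x,y
    for _ in range(30):
        f=1+c['k1']*(a*a+b*b); a,b=x/f,y/f
    R=np.array(c['R']); o=-R.T@np.array(c['t']); return o,R.T@np.array([a,b,1.])
def atz(c,u,v,z):
    o,d=ray(c,u,v); return o+d*(z-o[2])/d[2]
def proj(c,X):
    p=np.array(c['R'])@np.array(X)+np.array(c['t']); a,b=p[:2]/p[2]; f=1+c['k1']*(a*a+b*b)
    return np.array([c['cx']+c['fx']*a*f,c['cy']+c['fy']*b*f])
def tri(*obs):
    A=np.zeros((3,3));B=np.zeros(3)
    for c,u,v in obs:
        o,d=ray(c,u,v);d=d/np.linalg.norm(d);P=np.eye(3)-np.outer(d,d);A+=P;B+=P@o
    return np.linalg.solve(A,B)
def st():
    s=robot.sense(); print({k:np.round(s[k],4).tolist() for k in s})
E
sed -i '/if False else None/d' h.py
python3 - <<'E'
from h import *
st()
a=snap('scene','s1');b=snap('top','t1')
for c in(a,b): print(c['fx'],c['k1'],-np.array(c['R']).T@c['t'])
E
```

```text
{'clock': 0.0, 'q': [1.1615, 0.4942, 1.3462, -0.0, 1.3025, -0.0955], 'qd': [-0.0006, -0.0007, 0.0011, 0.0003, 0.001, 0.0004], 'tau': [0.004, -88.216, -38.3894, 0.0003, 0.0097, -0.0001], 'tool_pos': [0.1928, 0.5941, 0.2307], 'eef_rot': [0.1563, 0.9877, -0.0006, -0.0001], 'ft_force': [-0.5011, 0.4275, 0.6829], 'torque': [0.0248, -0.0085, -0.0014], 'finger_gap': 0.0856}
529.80336577573 -0.12023909622638614 [ 1.12769829 -0.93180752  0.85328597]
440.12970776356383 0.01726772761101456 [0.37390607 0.02019591 1.19771461]
```

View pics/t1.png

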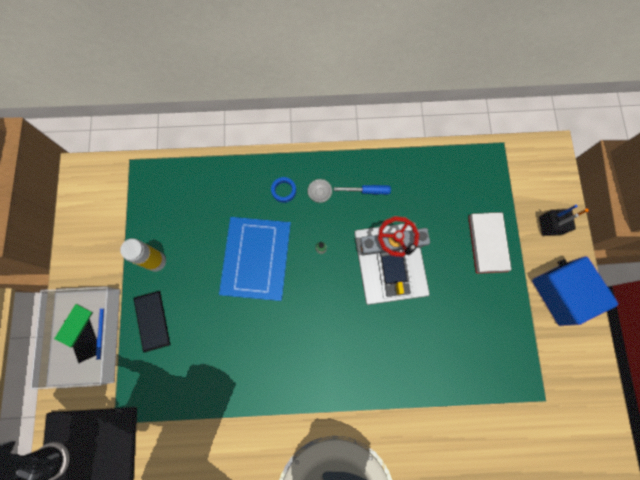

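View pics/s1.png

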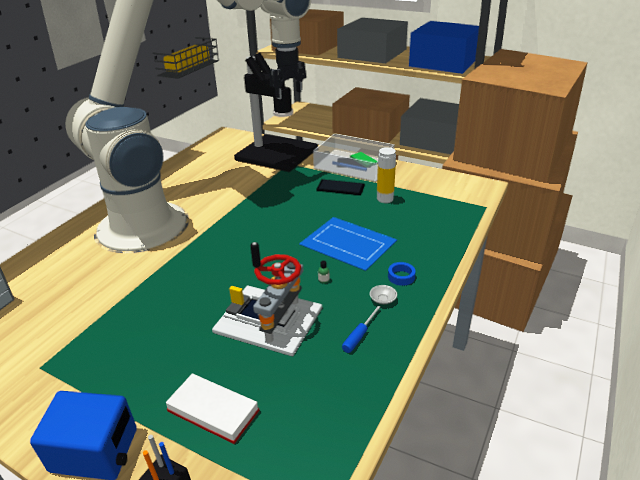

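The top view shows the press at about (395,262) with the wheel at (398,237), the mat at (255,258) and the flux at (321,247). The scene view shows the black handle at (256,255) and the tab at (237,295). I'll enlarge the press in both.

Run:
```python
import cv2,numpy as np
t=cv2.imread('pics/t1.png')[215:310,350:440];s=cv2.imread('pics/s1.png')[235:360,205:330]
t=cv2.resize(t,None,fx=4.2,fy=4.2,interpolation=2);s=cv2.resize(s,None,fx=3.2,fy=3.2,interpolation=2)
o=np.zeros((400,790,3),np.uint8);o[:t.shape[0],:t.shape[1]]=t;o[:400,390:790]=s
cv2.imwrite('pics/c1.png',o)
```

```text
(no output)
```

View pics/c1.png

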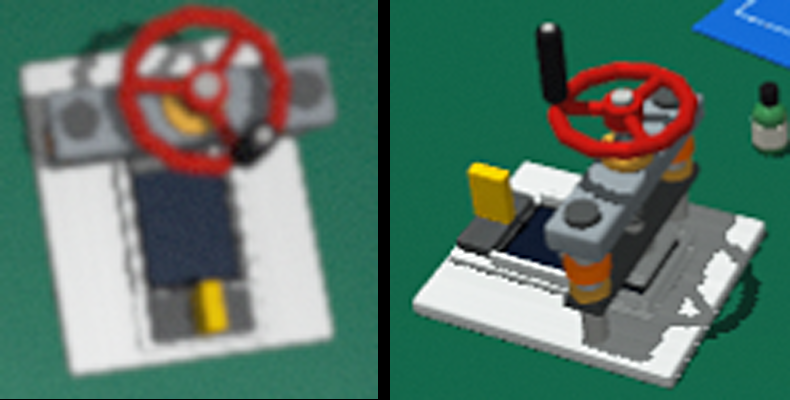

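Run:
```python
from h import *
T=load('t1');S=load('s1')
tc=lambda x,y:(T,350+x/4.2,215+y/4.2)
sc=lambda x,y:(S,205+(x-390)/3.2,235+y/3.2)
def show(n,*o):
    X=tri(*o);print(n,X.round(4),[ (proj(c,X)-[u,v]).round(1).tolist() for c,u,v in o]);return X
hub=show('hub',tc(207,86),sc(622,97))
ht=show('handle top',tc(264,132),sc(549,29))
show('tab top',tc(209,288),sc(489,171))
for p in((72,375),(333,338),(23,68)): print('base',atz(*tc(*p),0.014).round(4))
for p in((230,217),(290,221),(220,296),(281,301)): print('mat',atz(T,*p,0.004).round(4))
print('flux',atz(T,321,247,0.03)); print('dish',atz(T,320,190,.02)); print('driver',atz(T,390,190,.01)); print('spray foot',atz(T,160,265,.0))
```

```text
hub [ 0.6139 -0.1819  0.1732] [[-0.6, -0.6], [-0.9, 0.2]]
handle top [ 0.574  -0.1995  0.2278] [[-0.5, -0.5], [-0.7, 0.1]]
tab top [ 0.5062 -0.1931  0.0797] [[0.8, 0.8], [1.2, -0.2]]
base [ 0.4654 -0.1118  0.014 ]
base [ 0.4807 -0.2796  0.014 ]
base [ 0.6675 -0.0945  0.014 ]
mat [0.7284 0.2548 0.004 ]
mat [0.7085 0.0865 0.004 ]
mat [0.508 0.282 0.004]
mat [0.4864 0.1181 0.004 ]
flux [0.62394892 0.00350374 0.03      ]
dish [ 0.79054972 -0.00203827  0.02      ]
driver [ 0.78427466 -0.20122648  0.01      ]
spray foot [0.60167487 0.44744699 0.        ]
```

```bash
cat >> h.py <<'E'
def go(p,yaw):
    "increment to TCP p, tool down with tool-y at yaw deg"
    s=robot.sense();R=Ro.from_quat(s['eef_rot']);y=np.deg2rad(yaw)
    Y=np.array([np.cos(y),np.sin(y),0]);Z=np.array([0,0,-1.]);G=Ro.from_matrix(np.c_[np.cross(Y,Z),Y,Z])
    t=R.inv().apply(np.array(p)-s['tool_pos'])*1000;w=np.rad2deg((R.inv()*G).as_rotvec())
    print('shift',t.round(1).tolist(),'rot',w.round(2).tolist())
E
python3 - <<'E'
from h import *
go([.574,-.1995,.33],-66)
s=robot.sense();print(load('s1')['R'].shape, np.array(imaging.read_camera('wrist')['T_tool_cam']).round(3))
E
```

```text
shift [-607.6, -637.3, -98.6] rot [-0.03, 0.08, 138.02]
(3, 3) [[ 0.001 -0.962 -0.273  0.069]
 [ 1.     0.001  0.001  0.001]
 [-0.001 -0.273  0.962 -0.143]
 [ 0.     0.     0.     1.   ]]
```

Emit:
{"name": "arm_command", "arguments": {"increments": [[[-607.6,-637.3,-98.6],[0,0,138],0.4],[[-607.6,-637.3,-98.6],[0,0,138],0.4],[[-607.6,-637.3,-98.6],[0,0,138],0.4],[[-607.6,-637.3,-98.6],[0,0,138],0.4],[[-607.6,-637.3,-98.6],[0,0,138],0.4],[[-607.6,-637.3,-98.6],[0,0,138],0.4],[[-607.6,-637.3,-98.6],[0,0,138],0.4],[[-607.6,-637.3,-98.6],[0,0,138],0.4],[[-607.6,-637.3,-98.6],[0,0,138],0.4],[[-607.6,-637.3,-98.6],[0,0,138],0.4],[[-607.6,-637.3,-98.6],[0,0,138],0.4],[[-607.6,-637.3,-98.6],[0,0,138],0.4]], "squeeze": 60}}

```text
clock: 1.35
tool_pos: [0.4514, 0.0549, 0.2984]
eef_rot: [0.872, 0.489, 0.0, 0.0]
ft_force: [1.1, 1.0, -0.7]
finger_gap: 0.0511
```

Run:
```python
from h import *
go([.574,-.1995,.33],-66);st()
```

```text
shift [-153.0, 237.4, -31.6] rot [0.0, -0.01, 34.52]
{'clock': 1.35, 'q': [-0.0105, 0.1817, 1.6408, 0.0001, 1.3189, 0.5389], 'qd': [-1.0233, 0.163, -0.3786, 0.0007, 0.207, 0.4735], 'tau': [11.3516, -63.1218, -34.6565, -0.3272, -0.2729, -1.7529], 'tool_pos': [0.4514, 0.0549, 0.2984], 'eef_rot': [0.8724, 0.4888, 0.0001, 0.0], 'ft_force': [1.0781, 1.0247, -0.7004], 'torque': [0.1077, -0.1006, 0.0249], 'finger_gap': 0.0511}
```

Emit:
{"name": "arm_command", "arguments": {"increments": [[[-150,235,-31],[0,0,34],0.4],[[-150,235,-31],[0,0,34],0.4],[[-150,235,-31],[0,0,34],0.4],[[-150,235,-31],[0,0,34],0.4],[[-150,235,-31],[0,0,34],0.4],[[-150,235,-31],[0,0,34],0.4],[[-150,235,-31],[0,0,34],0.4],[[-150,235,-31],[0,0,34],0.4],[[-150,235,-31],[0,0,34],0.4]]}}

```text
clock: 2.25
tool_pos: [0.5743, -0.1919, 0.3289]
eef_rot: [0.976, 0.216, -0.0, -0.0]
ft_force: [-0.1, 1.2, -0.5]
finger_gap: 0.0512
```

Run:
```python
from h import *
st();snap('wrist','w1');go([.574,-.1995,.33],-66)
```

```text
{'clock': 2.25, 'q': [-0.4213, 0.3911, 1.2489, 0.0002, 1.5025, 0.7146], 'qd': [0.0082, -0.0075, 0.0019, 0.0008, -0.0007, -0.0005], 'tau': [-1.4316, -81.2894, -42.865, -0.0622, -0.0385, -0.0095], 'tool_pos': [0.5743, -0.1919, 0.3289], 'eef_rot': [0.9764, 0.2158, -0.0003, -0.0003], 'ft_force': [-0.1356, 1.1954, -0.5269], 'torque': [0.0588, -0.0296, -0.0086], 'finger_gap': 0.0512}
shift [-3.5, 6.9, -1.0] rot [-0.03, 0.01, 0.94]
```

View pics/w1.png

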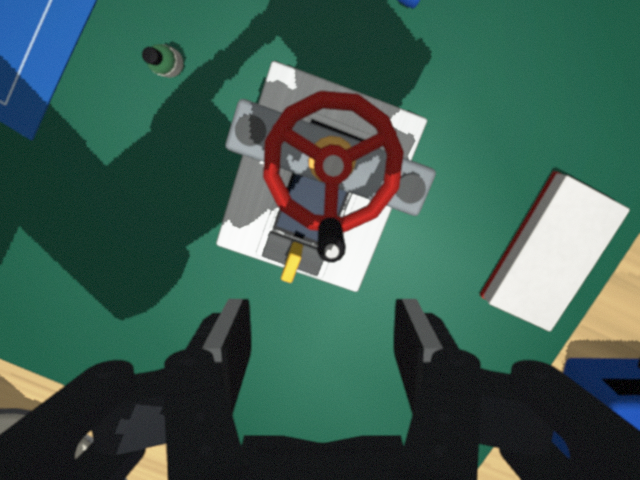

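The wrist view shows the hub centre at about (333,165), the handle's top end at (331,251) and the yellow tab at (292,262). The jaws are centred near u=322.

Run:
```python
from h import *
W=load('w1');T=load('t1');S=load('s1')
print('hub',atz(W,333,165,.173).round(4)); print('handle top',atz(W,331.5,251.5,.227).round(4))
def show(n,*o):
    X=tri(*o);print(n,X.round(4),[ (proj(c,X)-[u,v]).round(1).tolist() for c,u,v in o])
tc=lambda x,y:(T,350+x/4.2,215+y/4.2)
sc=lambda x,y:(S,205+(x-390)/3.2,235+y/3.2)
show('hub',tc(207,86),sc(622,97),(W,333,165))
show('top',tc(264,132),sc(549,29),(W,331.5,251.5))
img=cv2.imread('pics/w1.png')[80:300,220:440];cv2.imwrite('pics/w1c.png',cv2.resize(img,None,fx=2.7,fy=2.7,interpolation=2))
```

```text
hub [ 0.6141 -0.1807  0.173 ]
handle top [ 0.5716 -0.1985  0.227 ]
hub [ 0.6139 -0.1814  0.173 ] [[-0.8, -0.6], [-0.8, 0.1], [0.8, 0.7]]
top [ 0.5731 -0.1989  0.2279] [[-0.7, -0.1], [-0.9, -0.2], [1.8, -1.5]]
```

View pics/w1c.png

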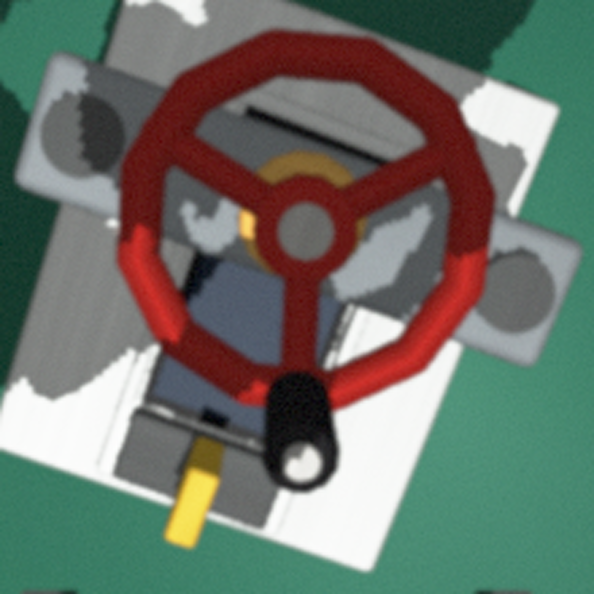

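Run:
```python
from h import *
W=load('w1');print(atz(W,331.6,248.1,.227));go([.5728,-.1992,.184],-66)
```

```text
[ 0.57353593 -0.1976173   0.227     ]
shift [-4.5, 6.1, 145.0] rot [-0.03, 0.01, 0.94]
```

Emit:
{"name": "arm_command", "arguments": {"increments": [[[-4.5,6.1,30],[0,0,0.9],0.4],[[-4.5,6.1,70],[0,0,0.9],0.4],[[-4.5,6.1,110],[0,0,0.9],0.4],[[-4.5,6.1,135],[0,0,0.9],0.4],[[-4.5,6.1,145],[0,0,0.9],0.4],[[-4.5,6.1,145],[0,0,0.9],0.4],[[-4.5,6.1,145],[0,0,0.9],0.4],[[-4.5,6.1,145],[0,0,0.9],0.4]]}}

```text
clock: 3.1
tool_pos: [0.5741, -0.2005, 0.1857]
eef_rot: [0.978, 0.208, 0.001, 0.001]
ft_force: [-0.1, -0.0, 0.4]
finger_gap: 0.0513
```

Run:
```python
from h import *
st();go([.5728,-.1992,.184],-66);snap('wrist','w2')
```

```text
{'clock': 3.1, 'q': [-0.4341, 0.5142, 1.4466, -0.0, 1.1781, 0.7177], 'qd': [-0.0019, 0.0009, 0.0028, -0.001, -0.0053, 0.0003], 'tau': [0.1308, -85.9117, -34.8219, 0.0055, 0.0146, 0.0022], 'tool_pos': [0.5741, -0.2005, 0.1857], 'eef_rot': [0.9781, 0.208, 0.0011, 0.0008], 'ft_force': [-0.0861, -0.0035, 0.3756], 'torque': [0.0103, 0.02, 0.0238], 'finger_gap': 0.0513}
shift [-0.6, -1.7, 1.7] rot [0.12, -0.1, 0.0]
```

View pics/w2.png

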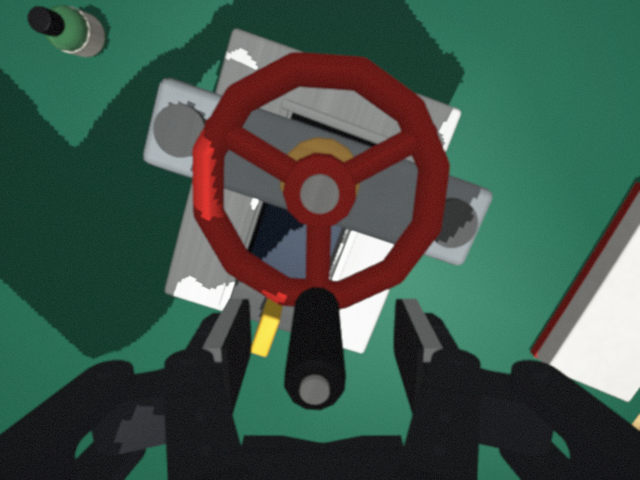

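Run:
```python
from h import *
W=load('w2');h=atz(W,320,193.5,.173);t=atz(W,315,379,.227);print(h,t,t-h,np.hypot(*(t-h)[:2]))
```

```text
[ 0.61386926 -0.18105455  0.173     ] [ 0.57476162 -0.19712208  0.227     ] [-0.03910764 -0.01606753  0.054     ] 0.04227970081392151
```

Emit:
{"name": "arm_command", "arguments": {"increments": [[[-0.5,-1.5,1.5],[0,0,0],0.4],[[-0.5,-1.5,1.5],[0,0,0],0.4],[[-0.5,-1.5,1.5],[0,0,0],0.4],[[-0.5,-1.5,1.5],[0,0,0],1.0],[[-0.5,-1.5,1.5],[0,0,0],1.0],[[-0.5,-1.5,1.5],[0,0,0],1.0],[[-0.5,-1.5,1.5],[0,0,0],1.0]], "squeeze": 45}}

```text
clock: 3.85
tool_pos: [0.5722, -0.1991, 0.1827]
eef_rot: [0.978, 0.208, 0.0, -0.0]
ft_force: [-1.1, 0.6, 2.2]
finger_gap: 0.0165
```

Run:
```python
from h import *
st()
```

```text
{'clock': 3.85, 'q': [-0.4334, 0.5158, 1.4535, 0.0001, 1.1724, 0.7187], 'qd': [0.0002, 0.0014, -0.0006, -0.0021, -0.0001, -0.0], 'tau': [-0.3759, -85.2563, -34.8184, -0.1487, -0.3613, -0.0023], 'tool_pos': [0.5722, -0.1991, 0.1827], 'eef_rot': [0.9782, 0.2078, 0.0, -0.0], 'ft_force': [-1.0907, 0.5735, 2.2378], 'torque': [0.1374, 0.1352, -0.0111], 'finger_gap': 0.0165}
```

```bash
cat >> h.py <<'E'
def arc(a0,a1,n,dx=0,dy=0,r=45.,hold=1):
    "rows (tool axes, mm) along the wheel circle from angle a0 to a1 deg, adding a world correction dx,dy mm"
    s=robot.sense();R=Ro.from_quat(s['eef_rot'])
    P=lambda a:np.array([r*np.cos(np.deg2rad(a)),r*np.sin(np.deg2rad(a)),27*a/360])
    o=[(R.inv().apply(P(a)-P(a0)+np.array([dx,dy,0])*min(1,(i+1)/3))).round(1).tolist() for i,a in enumerate(np.linspace(a0,a1,n+1)[1:])]
    print([[q,[0,0,0],1] for q in o+[o[-1]]*hold])
C=np.array([613.5,-181.3])
def frc(C=C):
    s=robot.sense();p=np.array(s['tool_pos'])*1000;d=p[:2]-C;a=np.arctan2(d[1],d[0]);u=np.array([np.cos(a),np.sin(a)]);t=np.array([-u[1],u[0]])
    f=np.array(s['ft_force']);print('clk',round(s['clock'],2),'ang',round(np.rad2deg(a)%360,1),'r',np.hypot(*d).round(2),'z',p[2].round(1),'f_rad',(f[:2]@u).round(2),'f_tan',(f[:2]@t).round(2),'fz',f[2].round(2),'p',p.round(1),'gap',round(s['finger_gap'],4))
E
python3 -c "
from h import *
frc();arc(203.3,221.3,6)"
```

```text
clk 3.85 ang 203.3 r 45.0 z 182.7 f_rad 0.78 f_tan -0.96 fz 2.24 p [ 572.2 -199.1  182.7] gap 0.0165
[[[0.0, 2.4, -0.2], [0, 0, 0], 1], [[0.2, 4.7, -0.5], [0, 0, 0], 1], [[0.5, 7.0, -0.7], [0, 0, 0], 1], [[0.9, 9.4, -0.9], [0, 0, 0], 1], [[1.4, 11.7, -1.1], [0, 0, 0], 1], [[2.0, 13.9, -1.4], [0, 0, 0], 1], [[2.0, 13.9, -1.4], [0, 0, 0], 1]]
```

Emit:
{"name": "arm_command", "arguments": {"increments": [[[0.0,2.4,-0.2],[0,0,0],1],[[0.2,4.7,-0.5],[0,0,0],1],[[0.5,7.0,-0.7],[0,0,0],1],[[0.9,9.4,-0.9],[0,0,0],1],[[1.4,11.7,-1.1],[0,0,0],1],[[2.0,13.9,-1.4],[0,0,0],1],[[2.0,13.9,-1.4],[0,0,0],1]]}}

```text
clock: 4.55
tool_pos: [0.5795, -0.211, 0.1839]
eef_rot: [0.978, 0.208, -0.0, -0.0]
ft_force: [-3.0, 3.0, 4.0]
finger_gap: 0.0167
```

```bash
python3 -c "
from h import *
frc();arc(221.3,251.3,10)"
```

```text
clk 4.55 ang 221.1 r 45.14 z 183.9 f_rad 0.32 f_tan -4.25 fz 4.03 p [ 579.5 -211.   183.9] gap 0.0167
[[[0.8, 2.2, -0.2], [0, 0, 0], 1], [[1.6, 4.4, -0.5], [0, 0, 0], 1], [[2.6, 6.6, -0.7], [0, 0, 0], 1], [[3.7, 8.6, -0.9], [0, 0, 0], 1], [[4.9, 10.7, -1.1], [0, 0, 0], 1], [[6.2, 12.6, -1.4], [0, 0, 0], 1], [[7.7, 14.5, -1.6], [0, 0, 0], 1], [[9.2, 16.3, -1.8], [0, 0, 0], 1], [[10.8, 18.0, -2.0], [0, 0, 0], 1], [[12.5, 19.7, -2.3], [0, 0, 0], 1], [[12.5, 19.7, -2.3], [0, 0, 0], 1]]
```

Emit:
{"name": "arm_command", "arguments": {"increments": [[[0.8,2.2,-0.2],[0,0,0],1],[[1.6,4.4,-0.5],[0,0,0],1],[[2.6,6.6,-0.7],[0,0,0],1],[[3.7,8.6,-0.9],[0,0,0],1],[[4.9,10.7,-1.1],[0,0,0],1],[[6.2,12.6,-1.4],[0,0,0],1],[[7.7,14.5,-1.6],[0,0,0],1],[[9.2,16.3,-1.8],[0,0,0],1],[[10.8,18.0,-2.0],[0,0,0],1],[[12.5,19.7,-2.3],[0,0,0],1],[[12.5,19.7,-2.3],[0,0,0],1]]}}

```text
clock: 5.65
tool_pos: [0.5989, -0.2242, 0.1862]
eef_rot: [0.978, 0.208, -0.0, 0.0]
ft_force: [-3.5, 0.2, 3.8]
finger_gap: 0.0165
```

```bash
python3 -c "
from h import *
frc();arc(251.3,281.3,10)"
```

```text
clk 5.65 ang 251.2 r 45.28 z 186.2 f_rad 0.95 f_tan -3.34 fz 3.8 p [ 598.9 -224.2  186.2] gap 0.0165
[[[1.8, 1.6, -0.2], [0, 0, 0], 1], [[3.6, 3.0, -0.5], [0, 0, 0], 1], [[5.5, 4.4, -0.7], [0, 0, 0], 1], [[7.5, 5.6, -0.9], [0, 0, 0], 1], [[9.6, 6.8, -1.1], [0, 0, 0], 1], [[11.7, 7.8, -1.4], [0, 0, 0], 1], [[13.9, 8.7, -1.6], [0, 0, 0], 1], [[16.1, 9.5, -1.8], [0, 0, 0], 1], [[18.3, 10.2, -2.0], [0, 0, 0], 1], [[20.6, 10.8, -2.3], [0, 0, 0], 1], [[20.6, 10.8, -2.3], [0, 0, 0], 1]]
```

Radial force is near zero and the tangential push is about 4 N, so I'll keep going.

Emit:
{"name": "arm_command", "arguments": {"increments": [[[1.8,1.6,-0.2],[0,0,0],1],[[3.6,3.0,-0.5],[0,0,0],1],[[5.5,4.4,-0.7],[0,0,0],1],[[7.5,5.6,-0.9],[0,0,0],1],[[9.6,6.8,-1.1],[0,0,0],1],[[11.7,7.8,-1.4],[0,0,0],1],[[13.9,8.7,-1.6],[0,0,0],1],[[16.1,9.5,-1.8],[0,0,0],1],[[18.3,10.2,-2.0],[0,0,0],1],[[20.6,10.8,-2.3],[0,0,0],1],[[20.6,10.8,-2.3],[0,0,0],1]]}}

```text
clock: 6.75
tool_pos: [0.6223, -0.2258, 0.1885]
eef_rot: [0.978, 0.208, -0.0, 0.0]
ft_force: [-3.3, -2.8, 2.5]
finger_gap: 0.0167
```

```bash
python3 -c "
from h import *
frc();arc(281.3,311.3,10)"
```

```text
clk 6.75 ang 281.1 r 45.32 z 188.5 f_rad 2.07 f_tan -3.82 fz 2.49 p [ 622.3 -225.8  188.5] gap 0.0167
[[[2.3, 0.5, -0.2], [0, 0, 0], 1], [[4.6, 0.8, -0.5], [0, 0, 0], 1], [[7.0, 1.0, -0.7], [0, 0, 0], 1], [[9.3, 1.1, -0.9], [0, 0, 0], 1], [[11.7, 1.1, -1.1], [0, 0, 0], 1], [[14.0, 0.9, -1.4], [0, 0, 0], 1], [[16.4, 0.6, -1.6], [0, 0, 0], 1], [[18.7, 0.2, -1.8], [0, 0, 0], 1], [[21.0, -0.3, -2.0], [0, 0, 0], 1], [[23.3, -0.9, -2.3], [0, 0, 0], 1], [[23.3, -0.9, -2.3], [0, 0, 0], 1]]
```

Emit:
{"name": "arm_command", "arguments": {"increments": [[[2.3,0.5,-0.2],[0,0,0],1],[[4.6,0.8,-0.5],[0,0,0],1],[[7.0,1.0,-0.7],[0,0,0],1],[[9.3,1.1,-0.9],[0,0,0],1],[[11.7,1.1,-1.1],[0,0,0],1],[[14.0,0.9,-1.4],[0,0,0],1],[[16.4,0.6,-1.6],[0,0,0],1],[[18.7,0.2,-1.8],[0,0,0],1],[[21.0,-0.3,-2.0],[0,0,0],1],[[23.3,-0.9,-2.3],[0,0,0],1],[[23.3,-0.9,-2.3],[0,0,0],1]]}}

```text
clock: 7.85
tool_pos: [0.6433, -0.2154, 0.1908]
eef_rot: [0.978, 0.208, 0.0, 0.0]
ft_force: [-1.6, -3.0, 1.9]
finger_gap: 0.0174
```

```bash
python3 -c "
from h import *
frc();arc(311.3,341.3,10)"
```

```text
clk 7.85 ang 311.2 r 45.34 z 190.8 f_rad 1.17 f_tan -3.19 fz 1.94 p [ 643.3 -215.4  190.8] gap 0.0174
[[[2.2, -0.8, -0.2], [0, 0, 0], 1], [[4.4, -1.6, -0.5], [0, 0, 0], 1], [[6.6, -2.6, -0.7], [0, 0, 0], 1], [[8.6, -3.7, -0.9], [0, 0, 0], 1], [[10.7, -4.9, -1.1], [0, 0, 0], 1], [[12.6, -6.2, -1.4], [0, 0, 0], 1], [[14.5, -7.7, -1.6], [0, 0, 0], 1], [[16.3, -9.2, -1.8], [0, 0, 0], 1], [[18.0, -10.8, -2.0], [0, 0, 0], 1], [[19.7, -12.4, -2.3], [0, 0, 0], 1], [[19.7, -12.4, -2.3], [0, 0, 0], 1]]
```

Emit:
{"name": "arm_command", "arguments": {"increments": [[[2.2,-0.8,-0.2],[0,0,0],1],[[4.4,-1.6,-0.5],[0,0,0],1],[[6.6,-2.6,-0.7],[0,0,0],1],[[8.6,-3.7,-0.9],[0,0,0],1],[[10.7,-4.9,-1.1],[0,0,0],1],[[12.6,-6.2,-1.4],[0,0,0],1],[[14.5,-7.7,-1.6],[0,0,0],1],[[16.3,-9.2,-1.8],[0,0,0],1],[[18.0,-10.8,-2.0],[0,0,0],1],[[19.7,-12.4,-2.3],[0,0,0],1],[[19.7,-12.4,-2.3],[0,0,0],1]]}}

```text
clock: 8.95
tool_pos: [0.6564, -0.1959, 0.1931]
eef_rot: [0.978, 0.208, 0.0, 0.0]
ft_force: [-1.6, -3.8, -1.0]
finger_gap: 0.0169
```

```bash
python3 -c "
from h import *
frc();arc(341.3,368.3,9)"
```

```text
clk 8.95 ang 341.2 r 45.29 z 193.1 f_rad -0.28 f_tan -4.08 fz -1.02 p [ 656.4 -195.9  193.1] gap 0.0169
[[[1.6, -1.8, -0.2], [0, 0, 0], 1], [[3.0, -3.6, -0.5], [0, 0, 0], 1], [[4.4, -5.5, -0.7], [0, 0, 0], 1], [[5.6, -7.5, -0.9], [0, 0, 0], 1], [[6.8, -9.6, -1.1], [0, 0, 0], 1], [[7.8, -11.7, -1.4], [0, 0, 0], 1], [[8.7, -13.9, -1.6], [0, 0, 0], 1], [[9.6, -16.1, -1.8], [0, 0, 0], 1], [[10.2, -18.3, -2.0], [0, 0, 0], 1], [[10.2, -18.3, -2.0], [0, 0, 0], 1]]
```

Emit:
{"name": "arm_command", "arguments": {"increments": [[[1.6,-1.8,-0.2],[0,0,0],1],[[3.0,-3.6,-0.5],[0,0,0],1],[[4.4,-5.5,-0.7],[0,0,0],1],[[5.6,-7.5,-0.9],[0,0,0],1],[[6.8,-9.6,-1.1],[0,0,0],1],[[7.8,-11.7,-1.4],[0,0,0],1],[[8.7,-13.9,-1.6],[0,0,0],1],[[9.6,-16.1,-1.8],[0,0,0],1],[[10.2,-18.3,-2.0],[0,0,0],1],[[10.2,-18.3,-2.0],[0,0,0],1]]}}

```text
clock: 9.95
tool_pos: [0.6581, -0.1745, 0.1952]
eef_rot: [0.978, 0.208, 0.0, -0.0]
ft_force: [0.5, -2.8, -0.6]
finger_gap: 0.0168
```

```bash
python3 -c "
from h import *
frc();arc(368.3,376.3,4)"
```

```text
clk 9.95 ang 8.7 r 45.12 z 195.2 f_rad 0.09 f_tan -2.8 fz -0.59 p [ 658.1 -174.5  195.2] gap 0.0168
[[[0.4, -1.5, -0.1], [0, 0, 0], 1], [[0.7, -3.1, -0.3], [0, 0, 0], 1], [[1.0, -4.6, -0.4], [0, 0, 0], 1], [[1.3, -6.1, -0.6], [0, 0, 0], 1], [[1.3, -6.1, -0.6], [0, 0, 0], 1]]
```

Emit:
{"name": "arm_command", "arguments": {"increments": [[[0.4,-1.5,-0.1],[0,0,0],1],[[0.7,-3.1,-0.3],[0,0,0],1],[[1.0,-4.6,-0.4],[0,0,0],1],[[1.3,-6.1,-0.6],[0,0,0],1],[[1.3,-6.1,-0.6],[0,0,0],1]]}}

```text
clock: 10.45
tool_pos: [0.6567, -0.1686, 0.1958]
eef_rot: [0.978, 0.208, 0.0, -0.0]
ft_force: [0.3, -4.2, 0.0]
finger_gap: 0.017
```

```bash
python3 -c "
from h import *
frc();arc(376.3,386.3,5)"
```

```text
clk 10.45 ang 16.4 r 45.05 z 195.8 f_rad -0.92 f_tan -4.15 fz 0.0 p [ 656.7 -168.6  195.8] gap 0.017
[[[0.2, -1.6, -0.1], [0, 0, 0], 1], [[0.3, -3.1, -0.3], [0, 0, 0], 1], [[0.4, -4.7, -0.4], [0, 0, 0], 1], [[0.4, -6.3, -0.6], [0, 0, 0], 1], [[0.4, -7.8, -0.7], [0, 0, 0], 1], [[0.4, -7.8, -0.7], [0, 0, 0], 1]]
```

Emit:
{"name": "arm_command", "arguments": {"increments": [[[0.2,-1.6,-0.1],[0,0,0],1],[[0.3,-3.1,-0.3],[0,0,0],1],[[0.4,-4.7,-0.4],[0,0,0],1],[[0.4,-6.3,-0.6],[0,0,0],1],[[0.4,-7.8,-0.7],[0,0,0],1],[[0.4,-7.8,-0.7],[0,0,0],1]]}}

```text
clock: 11.05
tool_pos: [0.6539, -0.1613, 0.1965]
eef_rot: [0.978, 0.208, -0.0, -0.0]
ft_force: [1.5, -3.3, -0.1]
finger_gap: 0.0173
```

```bash
python3 -c "
from h import *
frc();arc(386.3,396.3,5)"
```

```text
clk 11.05 ang 26.4 r 45.05 z 196.5 f_rad -0.1 f_tan -3.61 fz -0.15 p [ 653.9 -161.3  196.5] gap 0.0173
[[[-0.1, -1.6, -0.1], [0, 0, 0], 1], [[-0.2, -3.1, -0.3], [0, 0, 0], 1], [[-0.4, -4.7, -0.4], [0, 0, 0], 1], [[-0.7, -6.2, -0.6], [0, 0, 0], 1], [[-1.0, -7.8, -0.7], [0, 0, 0], 1], [[-1.0, -7.8, -0.7], [0, 0, 0], 1]]
```

Emit:
{"name": "arm_command", "arguments": {"increments": [[[-0.1,-1.6,-0.1],[0,0,0],1],[[-0.2,-3.1,-0.3],[0,0,0],1],[[-0.4,-4.7,-0.4],[0,0,0],1],[[-0.7,-6.2,-0.6],[0,0,0],1],[[-1.0,-7.8,-0.7],[0,0,0],1],[[-1.0,-7.8,-0.7],[0,0,0],1]]}}

```text
clock: 11.65
tool_pos: [0.6497, -0.1546, 0.1972]
eef_rot: [0.978, 0.208, -0.0, -0.0]
ft_force: [1.9, -2.5, 1.9]
finger_gap: 0.0169
```

```bash
python3 -c "
from h import *
frc();arc(396.3,406.3,5)"
```

```text
clk 11.65 ang 36.4 r 45.01 z 197.2 f_rad 0.08 f_tan -3.11 fz 1.87 p [ 649.7 -154.6  197.2] gap 0.0169
[[[-0.4, -1.5, -0.1], [0, 0, 0], 1], [[-0.8, -3.0, -0.3], [0, 0, 0], 1], [[-1.2, -4.5, -0.4], [0, 0, 0], 1], [[-1.8, -6.0, -0.6], [0, 0, 0], 1], [[-2.3, -7.5, -0.7], [0, 0, 0], 1], [[-2.3, -7.5, -0.7], [0, 0, 0], 1]]
```

Emit:
{"name": "arm_command", "arguments": {"increments": [[[-0.4,-1.5,-0.1],[0,0,0],1],[[-0.8,-3.0,-0.3],[0,0,0],1],[[-1.2,-4.5,-0.4],[0,0,0],1],[[-1.8,-6.0,-0.6],[0,0,0],1],[[-2.3,-7.5,-0.7],[0,0,0],1],[[-2.3,-7.5,-0.7],[0,0,0],1]]}}

```text
clock: 12.25
tool_pos: [0.6446, -0.1487, 0.1979]
eef_rot: [0.978, 0.208, -0.0, -0.0]
ft_force: [1.5, -3.8, 2.0]
finger_gap: 0.0165
```

```bash
python3 -c "
from h import *
frc();arc(406.3,416.3,5)"
```

```text
clk 12.25 ang 46.3 r 45.02 z 197.9 f_rad -1.7 f_tan -3.68 fz 2.02 p [ 644.6 -148.7  197.9] gap 0.0165
[[[-0.6, -1.4, -0.1], [0, 0, 0], 1], [[-1.3, -2.9, -0.3], [0, 0, 0], 1], [[-2.0, -4.3, -0.4], [0, 0, 0], 1], [[-2.8, -5.6, -0.6], [0, 0, 0], 1], [[-3.6, -7.0, -0.7], [0, 0, 0], 1], [[-3.6, -7.0, -0.7], [0, 0, 0], 1]]
```

Emit:
{"name": "arm_command", "arguments": {"increments": [[[-0.6,-1.4,-0.1],[0,0,0],1],[[-1.3,-2.9,-0.3],[0,0,0],1],[[-2.0,-4.3,-0.4],[0,0,0],1],[[-2.8,-5.6,-0.6],[0,0,0],1],[[-3.6,-7.0,-0.7],[0,0,0],1],[[-3.6,-7.0,-0.7],[0,0,0],1]]}}

```text
clock: 12.85
tool_pos: [0.6386, -0.1439, 0.1987]
eef_rot: [0.978, 0.208, 0.0, 0.0]
ft_force: [2.0, -4.2, 1.7]
finger_gap: 0.0168
```

```bash
python3 -c "
from h import *
frc();arc(416.3,426.3,5)"
```

```text
clk 12.85 ang 56.2 r 45.03 z 198.7 f_rad -2.39 f_tan -3.96 fz 1.74 p [ 638.6 -143.9  198.7] gap 0.0168
[[[-0.9, -1.3, -0.2], [0, 0, 0], 1], [[-1.8, -2.6, -0.3], [0, 0, 0], 1], [[-2.7, -3.8, -0.5], [0, 0, 0], 1], [[-3.7, -5.1, -0.6], [0, 0, 0], 1], [[-4.8, -6.2, -0.8], [0, 0, 0], 1], [[-4.8, -6.2, -0.8], [0, 0, 0], 1]]
```

Emit:
{"name": "arm_command", "arguments": {"increments": [[[-0.9,-1.3,-0.2],[0,0,0],1],[[-1.8,-2.6,-0.3],[0,0,0],1],[[-2.7,-3.8,-0.5],[0,0,0],1],[[-3.7,-5.1,-0.6],[0,0,0],1],[[-4.8,-6.2,-0.8],[0,0,0],1],[[-4.8,-6.2,-0.8],[0,0,0],1]]}}

```text
clock: 13.45
tool_pos: [0.6317, -0.1402, 0.1994]
eef_rot: [0.978, 0.208, 0.0, -0.0]
ft_force: [1.3, -3.0, 1.4]
finger_gap: 0.0167
```

```bash
python3 -c "
from h import *
frc();arc(426.3,436.3,5,-.04,-.1)"
```

```text
clk 13.45 ang 66.1 r 44.97 z 199.4 f_rad -2.24 f_tan -2.37 fz 1.42 p [ 631.7 -140.2  199.4] gap 0.0167
[[[-1.1, -1.1, -0.2], [0, 0, 0], 1], [[-2.2, -2.2, -0.3], [0, 0, 0], 1], [[-3.4, -3.2, -0.5], [0, 0, 0], 1], [[-4.6, -4.3, -0.6], [0, 0, 0], 1], [[-5.8, -5.2, -0.8], [0, 0, 0], 1], [[-5.8, -5.2, -0.8], [0, 0, 0], 1]]
```

Emit:
{"name": "arm_command", "arguments": {"increments": [[[-1.1,-1.1,-0.2],[0,0,0],1],[[-2.2,-2.2,-0.3],[0,0,0],1],[[-3.4,-3.2,-0.5],[0,0,0],1],[[-4.6,-4.3,-0.6],[0,0,0],1],[[-5.8,-5.2,-0.8],[0,0,0],1],[[-5.8,-5.2,-0.8],[0,0,0],1]]}}

```text
clock: 14.05
tool_pos: [0.6246, -0.1379, 0.2001]
eef_rot: [0.978, 0.208, 0.0, 0.0]
ft_force: [5.5, -3.3, -0.9]
finger_gap: 0.0166
```

```bash
python3 -c "
from h import *
frc();arc(436.3,446.3,5,0,-.1)"
```

```text
clk 14.05 ang 75.7 r 44.84 z 200.1 f_rad -1.84 f_tan -6.1 fz -0.86 p [ 624.6 -137.9  200.1] gap 0.0166
[[[-1.3, -0.9, -0.2], [0, 0, 0], 1], [[-2.6, -1.8, -0.3], [0, 0, 0], 1], [[-3.9, -2.6, -0.5], [0, 0, 0], 1], [[-5.3, -3.4, -0.6], [0, 0, 0], 1], [[-6.6, -4.1, -0.8], [0, 0, 0], 1], [[-6.6, -4.1, -0.8], [0, 0, 0], 1]]
```

Emit:
{"name": "arm_command", "arguments": {"increments": [[[-1.3,-0.9,-0.2],[0,0,0],1],[[-2.6,-1.8,-0.3],[0,0,0],1],[[-2.6,-1.8,-0.3],[0,0,0],1]]}}

```text
clock: 14.35
tool_pos: [0.6221, -0.1374, 0.2003]
eef_rot: [0.978, 0.208, 0.001, 0.0]
ft_force: [10.0, -4.6, -5.5]
finger_gap: 0.0164
```

```bash
python3 -c "
from h import *
frc();arc(440.3,442.3,2,0,0)"
```

```text
clk 14.35 ang 78.9 r 44.75 z 200.3 f_rad -2.62 f_tan -10.74 fz -5.54 p [ 622.1 -137.4  200.3] gap 0.0164
[[[-0.7, -0.4, -0.1], [0, 0, 0], 1], [[-1.3, -0.8, -0.2], [0, 0, 0], 1], [[-1.3, -0.8, -0.2], [0, 0, 0], 1]]
```

Emit:
{"name": "arm_command", "arguments": {"increments": [[[0,0,0],[0,0,0],1],[[0,0,0],[0,0,0],0.4],[[0,0,0],[0,0,0],0.4],[[0,0,0],[0,0,0],0.4],[[0,0,0],[0,0,0],0.4],[[0,0,0],[0,0,0],0.4]]}}

```text
clock: 14.95
tool_pos: [0.621, -0.1371, 0.2004]
eef_rot: [0.978, 0.208, -0.0, -0.0]
ft_force: [-0.0, 0.1, -0.7]
finger_gap: 0.0517
```

```bash
python3 -c "
from h import *
frc();snap('wrist','w3');snap('scene','s3')
W=load('w3')
"
```

```text
clk 14.95 ang 80.4 r 44.79 z 200.4 f_rad 0.07 f_tan 0.04 fz -0.7 p [ 621.  -137.1  200.4] gap 0.0517
```

View pics/w3.png

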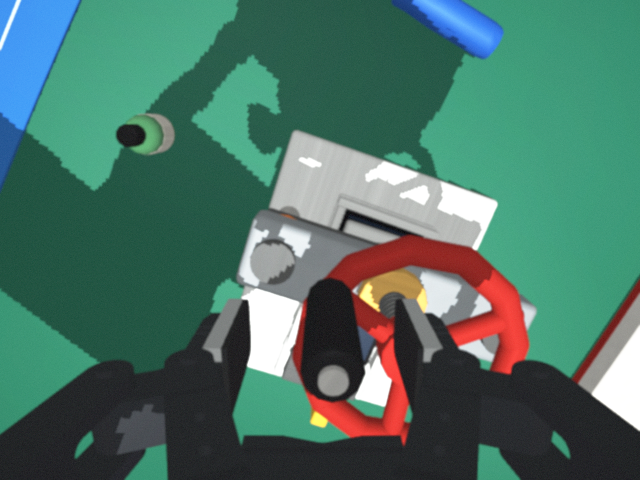

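The hand is free, with forces near zero. The handle stands clear between the open fingers at about (333,380) and stayed where I left it. I'll lift straight up, then swing to above the tab with the camera turned away from the wheel.

Emit:
{"name": "arm_command", "arguments": {"increments": [[[0,0,-30],[0,0,0],0.4],[[0,0,-70],[0,0,0],0.4],[[0,0,-90],[0,0,0],0.4],[[0,0,-90],[0,0,0],0.4]]}}

```text
clock: 15.45
tool_pos: [0.6225, -0.1376, 0.2939]
eef_rot: [0.978, 0.208, 0.002, 0.001]
ft_force: [0.2, 0.3, 0.4]
finger_gap: 0.0512
```

```bash
python3 -c "
from h import *
frc();go([.485,-.195,.25],95)
"
```

```text
clk 15.45 ang 78.4 r 44.56 z 293.9 f_rad 0.36 f_tan -0.15 fz 0.44 p [ 622.5 -137.6  293.9] gap 0.0512
shift [-149.1, -3.6, 43.2] rot [0.38, 0.24, -161.01]
```

Emit:
{"name": "arm_command", "arguments": {"increments": [[[-149,-3.5,0],[0,0,-161],0.4],[[-149,-3.5,0],[0,0,-161],0.4],[[-149,-3.5,0],[0,0,-161],0.4],[[-149,-3.5,0],[0,0,-161],0.4],[[-149,-3.5,40],[0,0,-161],0.4],[[-149,-3.5,40],[0,0,-161],0.4],[[-149,-3.5,40],[0,0,-161],0.4],[[-149,-3.5,40],[0,0,-161],0.4],[[-149,-3.5,40],[0,0,-161],0.4],[[-149,-3.5,40],[0,0,-161],0.4],[[-149,-3.5,40],[0,0,-161],0.4],[[-149,-3.5,40],[0,0,-161],0.4]]}}

```text
clock: 16.65
tool_pos: [0.4832, -0.1944, 0.2497]
eef_rot: [0.446, 0.895, 0.0, -0.001]
ft_force: [0.5, 0.6, 0.7]
finger_gap: 0.0508
```

```bash
python3 -c "
from h import *
frc();go([.485,-.195,.25],95)
"
```

```text
clk 16.65 ang 185.7 r 130.99 z 249.7 f_rad -0.57 f_tan -0.5 fz 0.71 p [ 483.2 -194.4  249.7] gap 0.0508
shift [-1.6, 1.1, -0.3] rot [0.01, -0.07, -57.93]
```

Emit:
{"name": "arm_command", "arguments": {"increments": [[[-1,1,0],[0,0,-58],0.4],[[-1,1,0],[0,0,-58],0.4],[[-1,1,0],[0,0,-58],0.4],[[-1,1,0],[0,0,-58],0.4],[[-1,1,0],[0,0,-58],0.4],[[-1,1,0],[0,0,-58],0.4],[[-1,1,0],[0,0,-58],0.4],[[-1,1,0],[0,0,-58],0.4],[[-1,1,0],[0,0,-58],0.4]]}}

```text
clock: 17.55
tool_pos: [0.4847, -0.1947, 0.25]
eef_rot: [-0.039, 0.999, 0.0, -0.0]
ft_force: [-0.6, -0.3, 0.5]
finger_gap: 0.0516
```

```bash
python3 -c "
from h import *
frc();snap('wrist','w4')
"
```

```text
clk 17.55 ang 185.9 r 129.46 z 250.0 f_rad 0.67 f_tan 0.27 fz 0.53 p [ 484.7 -194.7  250. ] gap 0.0516
```

View pics/w4.png

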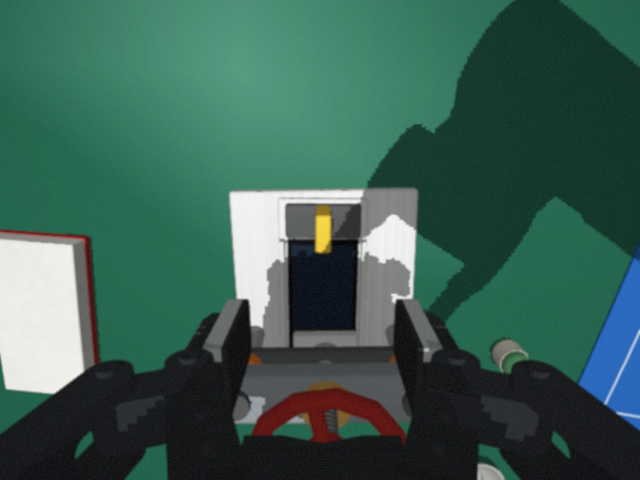

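The tab's top face is centred at about (323,232). The base front corners are at (230,192) and (417,188).

```bash
python3 -c "
from h import *
W=load('w4')
for p in((323,211,.076),(323,253,.076),(323,232,.076),(315,232,.076),(331,232,.076),(230,192,.014),(417,188,.014),(290,238,.034),(290,330,.034),(279,199,.034),(363,199,.034)): print(p,atz(W,*p).round(4))
go([.5055,-.195,.041],95.1)
img=cv2.imread('pics/w4.png')[180:340,220:420];cv2.imwrite('pics/w4c.png',cv2.resize(img,None,fx=4,fy=4,interpolation=2))
S=cv2.imread('pics/s3.png')[215:360,205:330];cv2.imwrite('pics/s3c.png',cv2.resize(S,None,fx=4,fy=4,interpolation=2))
"
```

```text
(323, 211, 0.076) [ 0.4807 -0.193   0.076 ]
(323, 253, 0.076) [ 0.5138 -0.1904  0.076 ]
(323, 232, 0.076) [ 0.497  -0.1917  0.076 ]
(315, 232, 0.076) [ 0.4975 -0.1978  0.076 ]
(331, 232, 0.076) [ 0.4966 -0.1856  0.076 ]
(230, 192, 0.014) [ 0.4827 -0.276   0.014 ]
(417, 188, 0.014) [ 0.4659 -0.11    0.014 ]
(290, 238, 0.034) [ 0.5154 -0.2189  0.034 ]
(290, 330, 0.034) [ 0.6037 -0.2137  0.034 ]
(279, 199, 0.034) [ 0.4819 -0.2302  0.034 ]
(363, 199, 0.034) [ 0.4763 -0.1592  0.034 ]
shift [-20.7, -2.0, 209.1] rot [0.02, -0.03, -0.58]
```

View pics/w4c.png

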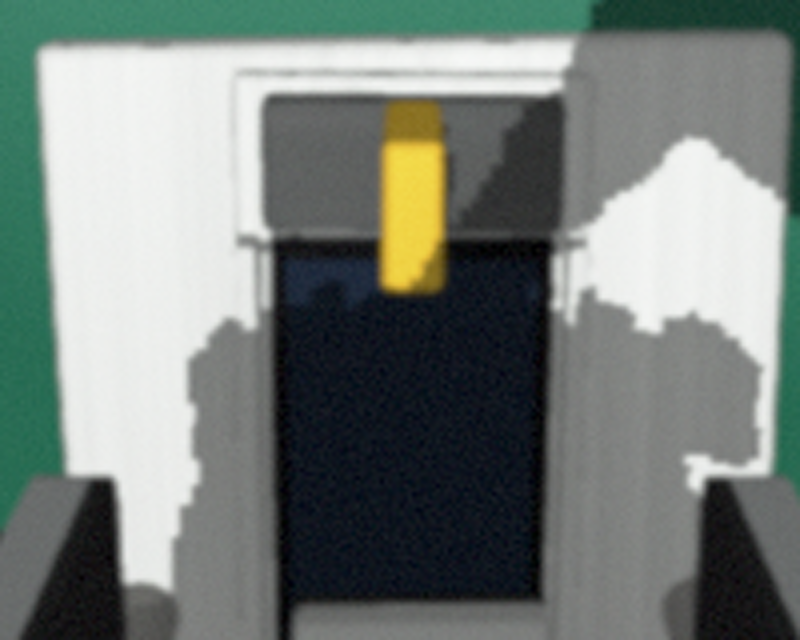

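```bash
python3 -c "
from h import *
go([.499,-.1915,.041],95.1)"
```

```text
shift [-14.5, 2.0, 209.1] rot [0.02, -0.03, -0.58]
```

View pics/s3c.png

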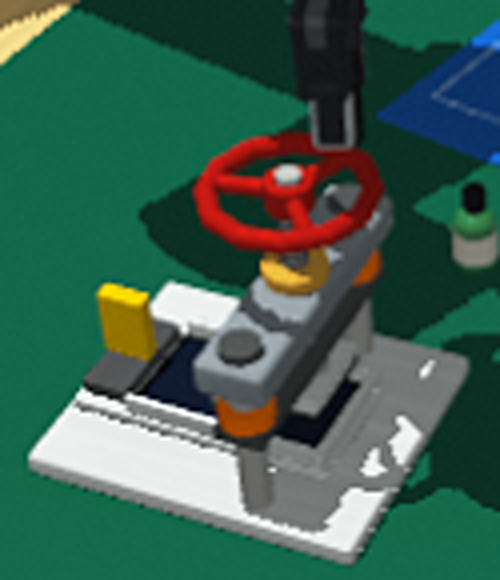

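The scene crop shows the crosshead (220,425) up under the orange collar (245,415), with the foot well clear of the carrier. Next I'll go down to the tab.

Emit:
{"name": "arm_command", "arguments": {"increments": [[[-14.5,2,40],[0,0,-0.6],0.4],[[-14.5,2,90],[0,0,-0.6],0.4],[[-14.5,2,135],[0,0,-0.6],0.4],[[-14.5,2,170],[0,0,-0.6],0.4],[[-14.5,2,190],[0,0,-0.6],0.4],[[-14.5,2,203],[0,0,-0.6],0.4],[[-14.5,2,208],[0,0,-0.6],0.4],[[-14.5,2,208],[0,0,-0.6],0.4],[[-14.5,2,208],[0,0,-0.6],0.4]]}}

```text
clock: 18.5
tool_pos: [0.4999, -0.192, 0.0434]
eef_rot: [-0.046, 0.999, -0.0, 0.001]
ft_force: [0.3, 0.5, -0.5]
finger_gap: 0.0518
```

```bash
python3 -c "
from h import *
frc();go([.499,-.1915,.041],95.1)"
```

```text
clk 18.5 ang 185.4 r 114.13 z 43.4 f_rad -0.32 f_tan -0.45 fz -0.51 p [ 499.9 -192.    43.4] gap 0.0518
shift [0.8, 0.5, 2.4] rot [-0.05, 0.07, 0.19]
```

Emit:
{"name": "arm_command", "arguments": {"increments": [[[0.5,0.5,2],[0,0,0],0.4],[[0.5,0.5,2],[0,0,0],1],[[0.5,0.5,2],[0,0,0],1],[[0.5,0.5,2],[0,0,0],1],[[0.5,0.5,2],[0,0,0],1],[[0.5,0.5,2],[0,0,0],1]], "squeeze": 100}}

```text
clock: 19.1
tool_pos: [0.4992, -0.1915, 0.0409]
eef_rot: [-0.046, 0.999, -0.0, 0.0]
ft_force: [-0.2, -1.1, 6.9]
finger_gap: 0.0109
```

```bash
python3 -c "
from h import *
st();s=robot.sense();p=np.array(s['tool_pos']);d=np.array([.996,.089,0])
go(p-.04*d,95.1);go(p-.1*d+[0,0,.001],95.1)"
```

```text
{'clock': 19.1, 'q': [-0.478, 0.6346, 1.7532, -0.0001, 0.7526, -2.1415], 'qd': [0.001, -0.0011, -0.0012, -0.0003, -0.0003, 0.0004], 'tau': [0.5044, -78.6254, -18.8792, 0.2411, -0.0792, 0.0347], 'tool_pos': [0.4992, -0.1915, 0.0409], 'eef_rot': [-0.0463, 0.9989, -0.0003, 0.0005], 'ft_force': [-0.2112, -1.146, 6.9036], 'torque': [-0.1223, 0.1274, 0.0024], 'finger_gap': 0.0109}
shift [40.0, 0.1, -0.0] rot [-0.04, 0.05, 0.21]
shift [100.0, 0.4, -1.1] rot [-0.04, 0.05, 0.21]
```

Emit:
{"name": "arm_command", "arguments": {"increments": [[[5,0,-0.4],[0,0,0],1],[[15,0.1,-0.6],[0,0,0],1],[[30,0.1,-0.6],[0,0,0],1],[[45,0.2,-0.6],[0,0,0],1],[[60,0.2,-0.6],[0,0,0],1],[[75,0.3,-0.6],[0,0,0],1],[[90,0.3,-0.6],[0,0,0],1],[[100,0.4,-0.6],[0,0,0],1],[[104,0.4,-0.6],[0,0,0],1],[[104,0.4,-0.6],[0,0,0],1]]}}

```text
clock: 20.1
tool_pos: [0.3946, -0.2004, 0.0411]
eef_rot: [-0.046, 0.999, 0.0, -0.0]
ft_force: [-0.5, -0.6, -2.3]
finger_gap: 0.0106
```

```bash
python3 -c "
from h import *
frc();go([.3956,-.2008,.13],95.1)"
```

```text
clk 20.1 ang 185.0 r 219.72 z 41.1 f_rad 0.52 f_tan 0.56 fz -2.27 p [ 394.6 -200.4   41.1] gap 0.0106
shift [-0.9, -0.5, -88.9] rot [0.02, -0.03, 0.19]
```

Emit:
{"name": "arm_command", "arguments": {"increments": [[[0,0,-5],[0,0,0],1],[[0,0,-20],[0,0,0],1],[[0,0,-40],[0,0,0],1],[[0,0,-60],[0,0,0],1],[[0,0,-70],[0,0,0],1],[[0,0,-70],[0,0,0],1]]}}

```text
clock: 20.7
tool_pos: [0.396, -0.2008, 0.1121]
eef_rot: [-0.047, 0.999, -0.001, 0.001]
ft_force: [-0.4, 0.6, -4.1]
finger_gap: 0.0106
```

```bash
python3 -c "
from h import *
st();go([.5445,.1934,.111],82.5);snap('scene','s5');S=cv2.imread('pics/s5.png')[180:380,100:400];cv2.imwrite('pics/s5c.png',cv2.resize(S,None,fx=2.6,fy=2.6,interpolation=2))"
```

```text
{'clock': 20.7, 'q': [-0.6039, 0.4254, 1.9183, -0.0, 0.7954, -2.2678], 'qd': [-0.002, 0.0378, 0.0258, 0.0009, -0.0397, 0.0004], 'tau': [0.1562, -69.4993, -23.167, 0.0697, 0.9193, 0.0038], 'tool_pos': [0.396, -0.2008, 0.1121], 'eef_rot': [-0.0465, 0.9989, -0.0008, 0.001], 'ft_force': [-0.4406, 0.6139, -4.0883], 'torque': [-0.0216, 0.1355, -0.0012], 'finger_gap': 0.0106}
shift [-184.5, 378.7, 0.9] rot [-0.08, 0.12, 12.84]
```

View pics/s5c.png

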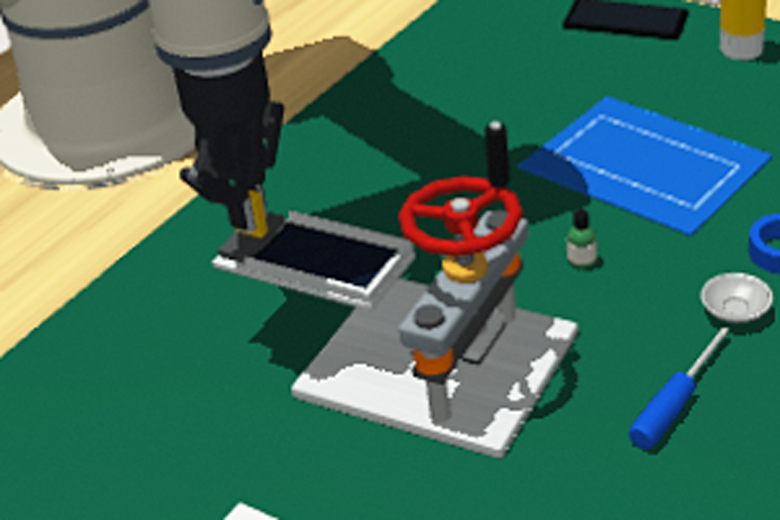

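The carrier hangs level at about (310,255) in the crop, clear of the press. I'll move sideways first, then forward over the mat.

Emit:
{"name": "arm_command", "arguments": {"increments": [[[0,20,0],[0,0,0],1],[[0,55,0],[0,0,0],1],[[0,95,0],[0,0,0],1],[[0,135,0],[0,0,0],1],[[0,175,0],[0,0,0],1],[[-25,215,0],[0,0,2],1],[[-55,255,0],[0,0,5],1],[[-90,290,0],[0,0,8],1],[[-125,325,0],[0,0,11],1],[[-155,355,0],[0,0,12.8],1],[[-175,372,0],[0,0,12.8],1],[[-184.5,378.5,0],[0,0,12.8],1]]}}

```text
clock: 21.95
tool_pos: [0.5448, 0.1954, 0.1096]
eef_rot: [0.064, 0.998, 0.0, -0.0]
ft_force: [0.1, 0.3, -3.3]
finger_gap: 0.0106
```

```bash
python3 -c "
from h import *
st();go([.5445,.1934,.035],82.5)"
```

```text
{'clock': 21.95, 'q': [0.2412, 0.5732, 1.5927, 0.0002, 0.9763, -1.2008], 'qd': [0.0556, 0.096, -0.2136, -0.0067, 0.148, 0.0629], 'tau': [1.3494, -88.2825, -29.9231, 0.1601, -0.2918, 0.4236], 'tool_pos': [0.5448, 0.1954, 0.1096], 'eef_rot': [0.0644, 0.9979, 0.0, -0.0003], 'ft_force': [0.1373, 0.301, -3.2573], 'torque': [0.0212, 0.1751, 0.0631], 'finger_gap': 0.0106}
shift [-0.1, -2.1, 74.6] rot [-0.0, -0.04, 0.11]
```

Emit:
{"name": "arm_command", "arguments": {"increments": [[[0,0,5],[0,0,0],1],[[0,0,25],[0,0,0],1],[[0,0,45],[0,0,0],1],[[0,0,60],[0,0,0],1],[[0,0,68],[0,0,0],1],[[0,0,72],[0,0,0],1],[[0,0,73],[0,0,0],1],[[0,0,73],[0,0,0],1]]}}

```text
clock: 22.75
tool_pos: [0.5439, 0.1933, 0.0384]
eef_rot: [0.065, 0.998, 0.0, 0.0]
ft_force: [0.3, -0.2, -3.6]
finger_gap: 0.0107
```

```bash
python3 -c "
from h import *
st()
snap('top','t6');T=cv2.imread('pics/t6.png')[200:310,205:335];cv2.imwrite('pics/t6c.png',cv2.resize(T,None,fx=5,fy=5,interpolation=2))"
```

```text
{'clock': 22.75, 'q': [0.2381, 0.676, 1.6456, -0.0001, 0.8196, -1.2019], 'qd': [0.0018, -0.0052, -0.0064, -0.0001, 0.0028, 0.0004], 'tau': [-0.1972, -89.375, -23.1172, -0.0475, -0.224, -0.0072], 'tool_pos': [0.5439, 0.1933, 0.0384], 'eef_rot': [0.0653, 0.9979, 0.0, 0.0002], 'ft_force': [0.2596, -0.1958, -3.5776], 'torque': [-0.0036, 0.1257, -0.0611], 'finger_gap': 0.0107}
```

View pics/t6c.png

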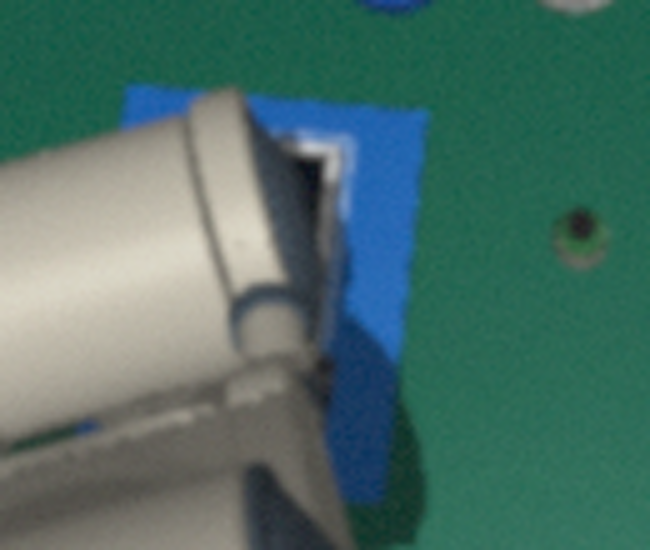

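The arm hides most of the carrier, but its visible far-right corner at about (345,140) lies on the mat outline's corner, parallel to it. I'll lower the last bit.

Emit:
{"name": "arm_command", "arguments": {"increments": [[[0,0,2],[0,0,0],1],[[0,0,4],[0,0,0],1],[[0,0,6],[0,0,0],1],[[0,0,6.5],[0,0,0],1],[[0,0,6.5],[0,0,0],1]]}}

```text
clock: 23.3
tool_pos: [0.5437, 0.1935, 0.0314]
eef_rot: [0.065, 0.998, -0.0, -0.0]
ft_force: [0.2, -0.4, -3.5]
finger_gap: 0.0112
```

```bash
python3 -c "
from h import *
st()"
```

```text
{'clock': 23.3, 'q': [0.2385, 0.687, 1.6489, 0.0, 0.8059, -1.2018], 'qd': [-0.0005, -0.0017, -0.0016, 0.001, 0.0026, -0.001], 'tau': [0.0005, -90.5937, -22.8576, -0.0397, -0.1845, -0.0003], 'tool_pos': [0.5437, 0.1935, 0.0314], 'eef_rot': [0.0652, 0.9979, -0.0, -0.0001], 'ft_force': [0.1999, -0.3796, -3.5199], 'torque': [0.016, 0.202, -0.0289], 'finger_gap': 0.0112}
```

Emit:
{"name": "arm_command", "arguments": {"increments": [[[0,0,0.5],[0,0,0],1],[[0,0,1],[0,0,0],1],[[0,0,1.2],[0,0,0],1],[[0,0,1.2],[0,0,0],1]]}}

```text
clock: 23.7
tool_pos: [0.5439, 0.1936, 0.031]
eef_rot: [0.065, 0.998, 0.0, 0.0]
ft_force: [-3.7, -0.2, 9.1]
finger_gap: 0.0112
```

The carrier has touched the mat (+9 N), so I'll release and rise.

Emit:
{"name": "arm_command", "arguments": {"increments": [[[0,0,0.5],[0,0,0],0.4],[[0,0,0],[0,0,0],0.4],[[0,0,0],[0,0,0],0.4],[[0,0,0],[0,0,0],0.4],[[0,0,0],[0,0,0],0.4],[[0,0,-10],[0,0,0],0.4],[[0,0,-40],[0,0,0],0.4],[[0,0,-80],[0,0,0],0.4],[[0,0,-120],[0,0,0],0.4],[[30,0,-160],[0,0,0],0.4],[[80,0,-200],[0,0,0],0.4],[[110,0,-200],[0,0,0],0.4]]}}

```text
clock: 24.9
tool_pos: [0.4349, 0.2082, 0.2339]
eef_rot: [0.066, 0.998, 0.001, 0.002]
ft_force: [0.1, 1.5, -1.5]
finger_gap: 0.0514
```

Emit:
{"name": "arm_command", "arguments": {"increments": [[[20,0,0],[0,0,0],0.4],[[30,0,0],[0,0,0],0.4],[[30,0,0],[0,0,0],0.4],[[30,0,0],[0,0,0],0.4]]}}

```text
clock: 25.3
tool_pos: [0.406, 0.2118, 0.2304]
eef_rot: [0.065, 0.998, 0.0, 0.0]
ft_force: [0.3, -0.2, -0.3]
finger_gap: 0.051
```

```bash
python3 -c "
from h import *
st();snap('wrist','w7');snap('scene','s7')
a=cv2.imread('pics/w7.png');b=cv2.imread('pics/s7.png')[170:370,200:450];b=cv2.resize(b,(500,400),interpolation=2)
o=np.zeros((600,800,3),np.uint8);o[:300,:400]=cv2.resize(a,(400,300));o[200:600,300:800]=b;o[:300,:300]=cv2.resize(a,(400,300))[:,:300] if 0 else o[:300,:300]
o=np.zeros((400,800,3),np.uint8);o[:240,:320]=cv2.resize(a,(320,240));o[:,320:]=b[:,:480];cv2.imwrite('pics/f7.png',o)"
```

```text
{'clock': 25.3, 'q': [0.3504, 0.2604, 1.7407, -0.0001, 1.1399, -1.0897], 'qd': [-0.009, 0.0128, -0.0085, 0.0005, -0.0007, -0.0014], 'tau': [0.9652, -62.8507, -33.047, 0.0489, 0.1306, 0.057], 'tool_pos': [0.406, 0.2118, 0.2304], 'eef_rot': [0.0653, 0.9979, 0.0001, 0.0003], 'ft_force': [0.2613, -0.1991, -0.2554], 'torque': [0.0222, 0.0181, -0.0341], 'finger_gap': 0.051}
```

No pictures left to view, so I'll check the placement with image code.

```bash
python3 -c "
from h import *
m=np.mean([[.7284,.2548],[.7085,.0865],[.508,.282],[.4864,.1181]],0);print('mat',m)
for n,z in(('top',.02),('scene',.02)):
    c=snap(n,'f_'+n)
    cor=np.array([proj(c,[x,y,.004]) for x,y in((.7284,.2548),(.7085,.0865),(.4864,.1181),(.508,.282))])
    M=np.zeros((480,640),np.uint8);cv2.fillConvexPoly(M,cor.astype(np.int32),1)
    hsv=cv2.cvtColor(c['color'],cv2.COLOR_RGB2HSV);blue=(hsv[...,0]>100)&(hsv[...,0]<118)&(hsv[...,1]>150)
    B=(M>0)&~blue;B=cv2.morphologyEx(B.astype(np.uint8),cv2.MORPH_OPEN,np.ones((4,4)))
    k,l,s,_=cv2.connectedComponentsWithStats(B);i=1+s[1:,4].argmax();pts=np.argwhere(l==i)[:,::-1]
    w=np.array([atz(c,u,v,z)[:2] for u,v in pts],np.float32);r=cv2.minAreaRect(w);print(n,s[i],'frac',(M.sum()-B.sum())/M.sum(),'rect',r)
c=load('w7');hsv=cv2.cvtColor(c['color'],cv2.COLOR_RGB2HSV)
y=(hsv[...,0]>20)&(hsv[...,0]<32)&(hsv[...,1]>150)&(hsv[...,2]>80)
k,l,s,ce=cv2.connectedComponentsWithStats(y.astype(np.uint8));print(s[1:][s[1:,4]>40],[atz(c,*ce[i],.06) for i in range(1,k) if s[i,4]>40])
d=(hsv[...,2]<60).astype(np.uint8);k,l,s,ce=cv2.connectedComponentsWithStats(d)
for i in range(1,k):
    if s[i,4]>600:
        w=np.array([atz(c,u,v,.018)[:2] for u,v in np.argwhere(l==i)[:,::-1]],np.float32);print('dark',s[i],cv2.minAreaRect(w))
"
```

```text
mat [0.607825 0.18535 ]
top [ 220  226   57   72 2437] frac 0.5126974605078984 rect ((0.5959245562553406, 0.20124968886375427), (0.1309967041015625, 0.2011633813381195), 81.98685455322266)
scene [317 219  64  40 970] frac 0.6493130874909617 rect ((0.6073862314224243, 0.17896994948387146), (0.11676571518182755, 0.19967025518417358), 77.13508605957031)
[[ 314  342   16   56  770]
 [ 585  367   55   63 2095]] [array([0.53631832, 0.19595665, 0.06      ]), array([0.59491417, 0.45037357, 0.06      ])]
dark [ 551  125   89  178 2478] ((0.44809016585350037, 0.45766326785087585), (0.1454644352197647, 0.07211729139089584), 13.025703430175781)
dark [    0   299   640   181 55699] ((0.5958176851272583, 0.18567417562007904), (0.693659245967865, 0.2140905112028122), 82.54051971435547)
```

```bash
python3 -c "
from h import *
a=cv2.imread('pics/s5.png').astype(int);b=cv2.imread('pics/f_scene.png').astype(int)
print('wheel/handle diff',np.abs(a-b)[222:300,252:305].max(2).__gt__(60).sum())
st();print(robot.finish_job())"
```

```text
wheel/handle diff 266
{'clock': 25.5, 'q': [0.3502, 0.261, 1.7412, -0.0, 1.1397, -1.0894], 'qd': [0.0046, -0.0032, 0.0061, 0.0025, -0.0022, 0.0018], 'tau': [0.1027, -61.3279, -34.0184, -0.0001, 0.0054, -0.0106], 'tool_pos': [0.4058, 0.2116, 0.2301], 'eef_rot': [0.0655, 0.9978, -0.0001, -0.0001], 'ft_force': [0.0873, -0.1592, 0.6801], 'torque': [-0.0059, -0.0034, -0.002], 'finger_gap': 0.0512}
the job is handed in; nothing more can be done
None
```

I opened the press until it was snug, drew the carrier out, laid it on the mat and handed the job in at 25.5 s. `finish_job` gives no verdict, so the result rests on the checks below.

**Press:** I turned the wheel about 235° counter-clockwise, letting the hand rise with the stem, for roughly 17.7 mm of lift. The free push was 3–4 N. It grew to about 10.7 N at the stop, with about 3 N sideways, and there I let go. Afterwards the hand read about 0 N, the handle had stayed put, and the crosshead looked tight under the collars.

**Carrier:** I drew it out about 104 mm by the tab, lifted it level and lowered it onto the mat. It touched at the expected height with about 9 N.

**Last checks:**
- **Position:** The wrist camera put the tab at about (0.536, 0.196) m, against the commanded (0.544, 0.194). The scene camera put the carrier's centre about 6 mm from the mat's.
- **Disagreement:** The top camera's blob was 20 mm off. Its rectangle was 50 mm too wide, so I discounted it; I think it had taken in something besides the carrier, such as the arm or a shadow.
- **Length angle:** The commanded yaw was within about 1° of the mat's. The scene blob put the length about 5° off, and the limit is 14°.
- **Not confirmed:** Comparing the wheel area before and after placing gave 266 changed pixels. I took these as the moving arm's shadow, but I couldn't look because the picture limit was reached. The press staying snug and the bystanders not moving were therefore not checked by eye at the end. Nothing touched the press after the carrier was out.

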